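Cover the specimen tin and shut its drawer

TASK

The inspected specimens are back in the rectangular steel tin in the open drawer: put the tin's rectangular lid on it, set down gently (not dropped) so that it sits properly in the mouth all round, and let go of it. Then push the drawer fully shut, without slamming it, with the covered tin inside. Leave the round lid and the clear dish where they lie.

Things in the scene. Friction and masses are not known exactly. Their poses are not given: they have to be found in the camera images.
- lid: Loose rectangular steel lid, 0.2 kg, 134 (x) x 94 (y) x 43 mm tall, lying right way up on the bench left or right of the drawer; fits either way round. Origin: centre of its underside, z up. From the bottom: plug 116 x 76 mm, 6 mm deep (its lower half 110 x 70), plate 134 x 94 x 5 mm, then the bar handle.
- lid_handle (a point): Middle of the lid's bar handle, 37 mm above the lid's origin. The bar is 70 mm long (lid x), 14 mm wide (y), 12 mm high; 20 mm free height between plate and bar, on two 10 mm square posts 56 mm apart.
- tin: Loose open rectangular steel tin, 0.45 kg, specimens (below 25 mm) inside, standing in the open drawer, long side roughly along the drawer's travel. Outside 130 (x) x 90 (y) x 45 mm high, walls 4 mm, mouth 122 x 82 mm (3 mm play round the lid's plug). Origin: centre of its underside, z up. With the lid seated, the lid's origin is 39 mm above the tin's.
- drawer (a joint): How far the drawer is open, m: 0 shut, starts at 0.19 to 0.215, most 0.23. It stays where left; 2 N friction and 10 N s/m damping, so about 3 N pushes it; hard stop at 0.
- drawer_front (a point): Centre of the outer face of the drawer's plain flat front panel, 236 wide x 113 high x 10 mm thick, no handle, top edge 119 mm above the bench. Moves with the drawer; its x points into the unit, the way to push it shut; z up. Inside, the drawer is 202 mm wide, side walls 50 mm high, floor 18 mm above the bench.
- unit: Fixed low grey drawer unit, 280 deep (x) x 240 wide (y) x 125 mm high, opening 105 mm high up to 115 mm above the bench. Origin: on the bench under the middle of its front edge; x points into the unit, away from the robot. With the drawer shut, the panel's outer face is at unit x = -10 mm. A flat carton, 36 mm high, on the back of its top.
- round_lid: Loose round steel lid, diameter 104 mm, 33 mm tall with a round knob, on the other side of the drawer from the rectangular lid. Not needed. Origin: centre of its underside.
- dish: Loose clear round dish, diameter 90, height 16 mm. Not needed. Origin: centre of its underside.
Things that resemble listed ones, but are neither listed nor needed, are in the scene too. What is shaped like the tin but orange is not meant. What is shaped like the lid but green is not meant.

How it is judged:
On the way, in this order (a step that is already met when the one before it is completed fails the run):
1. the lid sits in the tin's mouth, let go, with the drawer still open (horizontal distance between lid and tin below 0.007 m and z of lid in the frame of tin between 0.035 and 0.0415 m and angle between the x axis of lid and the x axis of tin, either way round below 0.12 rad and angle between the z axis of lid and the z axis of tin, either way round below 0.05 rad and contact force between the fingers and lid below 0.3 N and value of joint drawer above 0.12 m), for 0.2 s.
2. the drawer is shut (value of joint drawer below 0.006 m), for 0.2 s.
At the end, for the whole second after the job is handed in: The drawer is shut to within 6 mm; the rectangular lid, released and at rest, is seated on the tin in it: its plug in the mouth, centred within 7 mm, lid origin 35 to 41.5 mm above the tin's, square to it within 0.12 rad and level with it within 0.05 rad (horizontal distance between lid and tin below 0.007 m and z of lid in the frame of tin between 0.035 and 0.0415 m and angle between the x axis of lid and the x axis of tin, either way round below 0.12 rad and angle between the z axis of lid and the z axis of tin, either way round below 0.05 rad and contact force between the fingers and lid below 0.3 N and value of joint drawer below 0.006 m and linear speed of each of lid, tin below 0.02 m/s); the robot touches nothing.
It fails at once if the lid is dropped onto the tin (faster than 0.5 m/s close above it) (horizontal distance between lid and tin below 0.04 m and z of lid in the frame of tin below 0.065 m and linear speed of lid above 0.5 m/s).
It fails at once if the drawer is slammed (faster than 0.5 m/s) (velocity of joint drawer below -0.5 m/s).
It fails at once if a bystander (round lid, clear dish) is moved more than 30 mm (distance of any of round_lid, dish from where it was at the start of the episode above 0.03 m).
It also fails if it takes over 54 s, if anything falls off the work surface, if the arm or the gripper's body presses on something with over 40 N, if the wrist force passes 120 N, or if a joint passes its speed limit or range.

ROBOT

A 6-joint arm with a two-finger parallel gripper is mounted at the origin on the work surface. World frame = base frame: x ahead of the robot, y to its left, z up, the work surface at z = 0. Lengths are in m, angles in rad, forces in N, time in s.
With the tool pointing down it reaches from about 0.25 to 0.725 m from the base axis. Payload 9.7 kg.
Tool frame: the origin (TCP) lies at the centre of the arm's flange, where the gripper is bolted on; the fingertips stand 173 mm ahead of it and the grasp point (between the pads) lies 155 mm ahead of it; z points along the fingers, y is the line along which they close (so a half turn about z gives the same grasp; the last joint's range is limited). The gripper opens to 85 mm and grips with 20 to 120 N. Pads are 22 mm wide; open, the fingers measure 114 mm over their backs; the gripper's body (76 mm by 85 mm) begins 54 mm behind the grasp point. The pads swing forward as they close: fully open they stand 13 mm farther back than shut.
Start: joints at [1.192, 0.087, 0.176, 1.66, 0, 1.571], TCP at [0.203, 0.511, 0.405] pointing down, gripper open.
Joint ranges: [-3.13, 3.13], [-0.85, 1.81], [-1.15, 1.24], [-2.2, 2.28], [-1.44, 1.52], [-3.14, 3.14]. Speed limits (rad/s): [2.22, 2.22, 2.57, 3.14, 3.14, 3.14].

INTERFACE

Orientations are given as a rotation vector (axis times angle).
In Python, from workcell import ctrl gives the robot as it stands.
- The arm moves only by the tool servo_tool, never from a script. Its argument "steps" is text: rows parted by semicolons, each of 6 numbers parted by spaces: the shift along the tool's x, y, z as a fraction of full scale, then the turn, a rotation vector about the tool's x, y, z as a fraction of full scale. In form: dx dy dz rx ry rz; .... A call has 1 to 10 rows; each row is the pose to reach, as a shift and turn from the pose commanded when the call began, along the tool's axes at that moment; what a row does not reach only later rows make up. Full scale, the value 1, is 120 mm for a shift and pi/4 rad for a turn. A row lasts 1/10 s, in which the tool goes at most 50 mm and 8.59 degrees, less where a joint would pass 70% of its speed; a pose out of reach is approached as far as the arm can. A call with a number of a shift or a turn outside -1 to 1 is refused whole. A call with a gripper value outside its range is refused whole. "hand" is the closure, from -1 (fully open) to 1 (shut), set as the call begins (left out, the last holds). The fingers move at their own pace and stop on an object; "newtons" is the grip in N (left out, the last holds). Time passes only in rows, so rows that repeat a pose let the fingers close. It gives the time, the measured TCP pose, the force, the opening and the grip force at its end, in the units of the state.
- ctrl.sense(): the state, without advancing time (a new reading comes with each control period).
- ctrl.grab_frame(name): name is "side" or "top"; returns (picture, depth): 384x512x3 uint8, red, green, blue; 384x512 float32, m along the optical axis (not along the pixel's ray), 0 where there is no reading.
- ctrl.camera_model(name): a dict with "K" (3x3 intrinsics, pixels), "world_to_cam" (4x4, takes a point from world to camera coordinates). Camera axes: x right, y up, looking along -z (the intrinsics and any distortion apply to the point x, -y, -z); pixel columns grow to the right and rows downward; lengths in m; the calibration is good to about 2 mm. A picture is of the moment at which its call begins. camera_model takes no time and is no camera call.
- ctrl.sign_off(): hands the job in; it is judged then, once.
The state is a dict: "t": time; "joints": joint angles; "joint_velocities": joint speeds; "joint_efforts": joint torques, N m; "tcp_pos": TCP position; "tcp_rot": TCP orientation; "force": force on the tool from outside, world axes, zero at the start; "ft_torque": the same for the moment, N m; "opening": finger opening in m; "grasp_force": force on a finger pad.
Only numpy, scipy, OpenCV 4.12 (cv2) and the standard library are available. Lean on these libraries where they do the work, as an engineer would, in place of code of your own. Each camera call takes 0.05 s, during which the arm holds its last target. There are 200 camera calls.

## Working session

There is one attempt and no reset: what is moved stays moved. The work goes in short steps, Python scripts to look and compute and a tool call to move; the robot and the scene stay as the last step left them, time stands still between calls to the robot, and variables do not carry over. Pictures are saved under pics/ and viewed, at most 10 in all, crops included, and the job is handed in when it is done.

Besides the shell and the picture viewer there is one more tool, called after ">>>" as name(argument=value, ...), one argument or row to a line, values as JSON. servo_tool: Moves the arm, as the interface text tells. Its arguments: {"type":"object","properties":{"steps":{"type":"string"},"hand":{"type":"number"},"newtons":{"type":"number"}},"required":["steps"]}

```bash
mkdir -p pics
cat > h.py <<'E'
import numpy as np, cv2
from workcell import ctrl
def pts(name, depth):
    m=ctrl.camera_model(name); K=np.array(m["K"]); T=np.linalg.inv(np.array(m["world_to_cam"]))
    v,u=np.mgrid[:depth.shape[0],:depth.shape[1]]
    x=(u-K[0,2])/K[0,0]*depth; y=(v-K[1,2])/K[1,1]*depth
    c=np.stack([x,-y,-depth,np.ones_like(depth)],-1)
    return (c@T.T)[...,:3]
def grab(name, fn=None):
    p,d=ctrl.grab_frame(name)
    if fn: cv2.imwrite("pics/"+fn, p[...,::-1]); np.savez("pics/"+fn[:-4]+".npz",p=p,d=d)
    return p,d,pts(name,d)
E
python3 - <<'E'
from h import *
for n in("top","side"):
    p,d,P=grab(n,n+"0.png"); m=ctrl.camera_model(n); print(n,{k:v for k,v in m.items()}); print((d==0).mean())
print(ctrl.sense())
E
```

```text
top {'K': array([[360.79555923,   0.        , 257.11569162],
       [  0.        , 360.79555923, 194.29115991],
       [  0.        ,   0.        ,   1.        ]]), 'world_to_cam': array([[ 0.00239914, -0.99973176,  0.02303597, -0.09828028],
       [ 0.99070935,  0.00550856,  0.13588467, -0.53312726],
       [-0.13597511,  0.02249594,  0.99045681, -1.12403878],
       [ 0.        ,  0.        ,  0.        ,  1.        ]])}
0.0037943522135416665
side {'K': array([[363.84835056,   0.        , 250.15733243],
       [  0.        , 363.84835056, 186.53499483],
       [  0.        ,   0.        ,   1.        ]]), 'world_to_cam': array([[ 0.91719471, -0.39835949, -0.00797393, -0.53826477],
       [ 0.29094496,  0.65593877,  0.69648788, -0.16850841],
       [-0.27222214, -0.64113497,  0.71752425, -1.20490628],
       [ 0.        ,  0.        ,  0.        ,  1.        ]])}
0.004114786783854167
{'t': 0.1, 'joints': array([ 1.19197837e+00,  8.74083413e-02,  1.75198110e-01,  1.65980521e+00,
       -3.80927619e-05,  1.57079953e+00]), 'joint_velocities': array([-0.00071701,  0.00108001,  0.00095406,  0.00218349,  0.00071824,
       -0.00077947]), 'joint_efforts': array([-4.00318413e-04, -5.21562052e+01,  4.65653443e+01,  1.58971769e-02,
        3.37826953e-05,  7.73980879e-08]), 'tcp_pos': array([0.20340575, 0.51100334, 0.40404421]), 'tcp_rot': array([-5.91462900e-01, -3.08521723e+00,  1.89188814e-03]), 'force': array([-0.0714932 , -0.16892741,  0.16148754]), 'ft_torque': array([-0.00534095,  0.01233615,  0.0025075 ]), 'grasp_force': 0.0, 'opening': 0.08544463397203103}
```

View pics/top0.png

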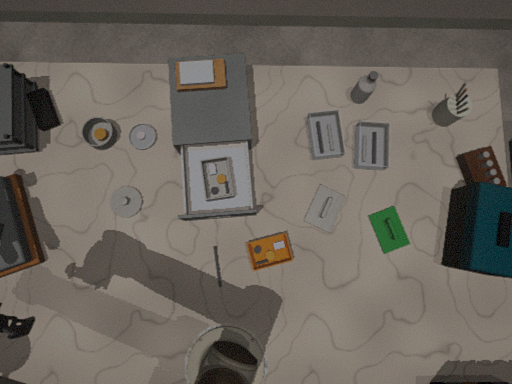

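View pics/side0.png

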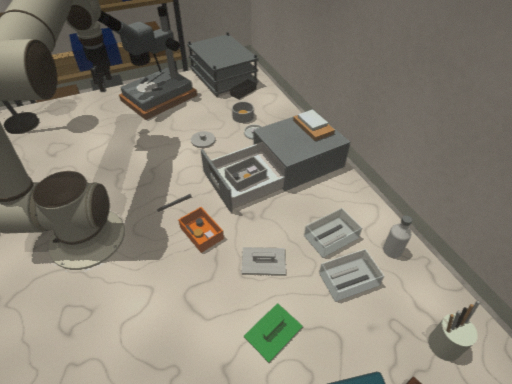

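The top view shows these candidates:
- **Lid-like:** grey plate with a bar at (325,208), green plate at (389,229). The two grey trays at (325,135) and (371,147) have raised rims.
- **Tin-like:** grey tin in the drawer at (219,179), orange tin at (270,250).

The grey plate fits the lid description, being steel, flat and carrying a bar. The grey tin in the drawer fits the tin. I'll confirm both in one crop and measure them.

Run:
```python
from h import *
z=np.load("pics/top0.npz"); p,d=z["p"],z["d"]; P=pts("top",d)
cv2.imwrite("pics/crop1.png",cv2.resize(p[95:260,170:420],None,fx=3.2,fy=3.2,interpolation=cv2.INTER_CUBIC)[:,:,::-1])
def fit(mask,name):
    n,l,s,c=cv2.connectedComponentsWithStats(mask.astype(np.uint8))
    for i in range(1,n):
        if s[i,4]<25: continue
        Q=P[l==i]; r=cv2.minAreaRect((Q[:,:2]*1000).astype(np.float32)); print(name,s[i],np.round(r[0],1),np.round(r[1],1),round(r[2],1),"z",np.round(np.percentile(Q[:,2],[5,50,95])*1000,1))
X,Y,Z=P[...,0],P[...,1],P[...,2]
roi=np.zeros(d.shape,bool); roi[175:240,295:355]=1
fit(roi&(Z>.005)&(Z<.05),"lid all"); fit(roi&(Z>.028)&(Z<.06),"lid bar")
roi[:]=0; roi[150:208,192:248]=1
fit(roi&(Z>.05)&(Z<.08),"tin rim")
roi[:]=0; roi[130:225,170:265]=1
fit(roi&(Z>.1)&(Z<.14),"front/unit")
roi[:]=0; roi[50:225,160:265]=1
fit(roi&(Z>.113)&(Z<.135),"unit")
roi[:]=0; roi[185:220,105:150]=1; fit(roi&(Z>.004),"round")
z=np.load("pics/side0.npz"); p,d=z["p"],z["d"]; P=pts("side",d);X,Y,Z=P[...,0],P[...,1],P[...,2]
roi=np.zeros(d.shape,bool); roi[235:285,232:295]=1
fit(roi&(Z>.005)&(Z<.05),"lid all S"); fit(roi&(Z>.028)&(Z<.06),"lid bar S")
roi[:]=0; roi[150:192,220:270]=1
fit(roi&(Z>.055)&(Z<.08)&(X>.4),"tin rim S")
roi[:]=0; roi[100:225,190:355]=1
fit(roi&(Z>.113)&(Z<.135),"unit S")
```

```text
lid all [ 304  185   42   48 1126] [ 492.7 -320.2] [ 94.9 134.1] 64.8 z [ 6.4 10.  40.8]
lid bar [321 197  12  21 100] [ 492.4 -319.9] [14.6 68.7] 64.3 z [36.5 41.1 45.3]
tin rim [200 156  34  45 194] [583.4  32.5] [131.5  90.1] 9.1 z [51.7 60.6 64.6]
tin rim [228 160   4  20  27] [609.4  -6.8] [63.  4.] 9.4 z [56.4 61.2 65.4]
front/unit [ 172  130   80   17 1035] [703.3  44. ] [ 46.9 239.6] 4.3 z [119.3 123.6 127. ]
front/unit [178 209  80  10 314] [463.8  22.8] [ 11.6 234.7] 4.9 z [105.5 116.8 120.6]
unit [ 168   54   84   92 5337] [820.7  54.3] [282.2 240.2] 5.0 z [120.2 123.7 127. ]
unit [178 209  80  10 268] [464.4  22.9] [ 10.4 234.7] 4.9 z [114.1 117.3 120.8]
round [110 186  32  32 796] [431.6 165.1] [472.6 102. ] 64.4 z [ 6.2  9.8 30.5]
lid all S [ 242  247   44   28 1137] [ 493.8 -318.2] [ 98.  133.8] 64.8 z [ 7.5 10.9 41.1]
lid bar S [253 253  23   6 114] [ 493.8 -320.6] [15.2 67. ] 65.2 z [33.6 41.1 44.9]
tin rim S [220 150  25   9  58] [570.5 138.3] [102.7  13.5] 3.6 z [55.5 59.6 62.9]
tin rim S [225 156  42  29 205] [583.6  33.9] [131.9  97.1] 9.4 z [55.9 60.5 64.5]
tin rim S [245 182  25  10  63] [585.1 -70.1] [94.9 10.9] 6.8 z [55.6 60.7 63.3]
unit S [ 254  117   97   52 2437] [821.1  54.9] [285. 243.] 5.3 z [120.  124.1 127.7]
unit S [201 149  30  42 154] [464.2  22.9] [ 11.6 236. ] 4.8 z [114.4 117.7 120.7]
```

View pics/crop1.png

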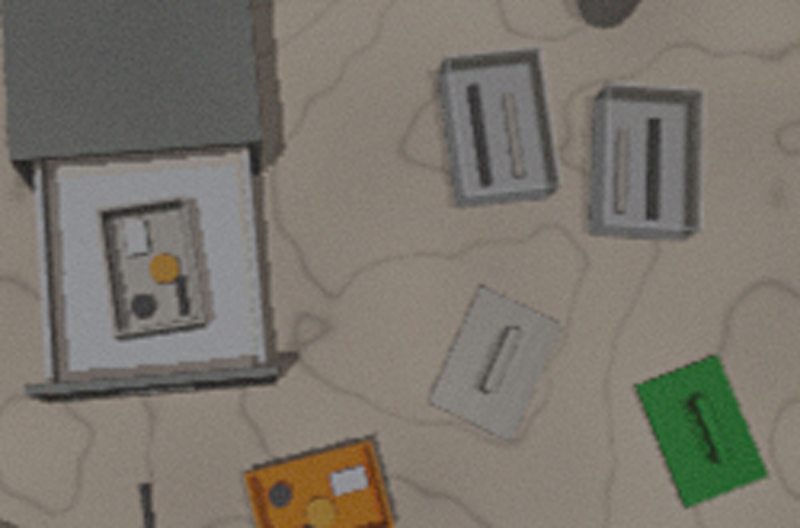

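The crop confirms it: the grey plate with the bar (crop ~(495,360)) is the lid, and the grey tin with specimens stands in the drawer. Both views agree within 2 mm and the sizes match.
- **Lid:** (0.493, -0.320), yaw -25°.
- **Tin:** (0.5835, 0.033), yaw 9.2°.

Next I'll work out the approach.

```bash
cat > go.py <<'E'
import sys
from h import *
from scipy.spatial.transform import Rotation as R
def go(x,y,z,yawx):
    s=ctrl.sense(); r=R.from_rotvec(s["tcp_rot"]); a=np.radians(yawx)
    t=R.from_matrix(np.array([[np.cos(a),np.sin(a),0],[np.sin(a),-np.cos(a),0],[0,0,-1]]))
    sh=r.inv().apply(np.array([x,y,z])-s["tcp_pos"])/.12; rv=(r.inv()*t).as_rotvec()/(np.pi/4)
    print("t",s["t"],"pos",s["tcp_pos"].round(4),"F",s["force"].round(1),"open",round(s["opening"],4),"| shift",sh.round(3),"turn",rv.round(3))
if __name__=="__main__": go(*map(float,sys.argv[1:5]))
E
python3 go.py .493 -.3195 .30 154.8
```

```text
t 0.1 pos [0.2034 0.511  0.404 ] F [-0.1 -0.2  0.2] open 0.0854 | shift [-4.802 -5.537  0.874] turn [-0.002  0.     0.078]
```

>>> servo_tool(
  steps="-.25 -.3 0 0 0 0; -.6 -.69 0 0 0 0; -.8 -.92 0 0 0 0; -.8 -.92 0 0 0 0",
  hand=-1,
)

```text
t: 0.5
tcp_pos: [0.2527, 0.3691, 0.4053]
tcp_rot: [0.597, 3.084, -0.0]
force: [1.0, 0.6, 0.2]
opening: 0.0855
grasp_force: 0.0
```

>>> servo_tool(
  steps="-.3 -.3 0 0 0 0; -.6 -.69 0 0 0 0; -.8 -.92 0 0 0 0; -.8 -.92 0 0 0 0",
)

```text
t: 0.9
tcp_pos: [0.3011, 0.2315, 0.405]
tcp_rot: [0.599, 3.083, -0.0]
force: [0.4, 1.1, 0.7]
opening: 0.0854
grasp_force: 0.0
```

>>> servo_tool(
  steps="-.3 -.3 0 0 0 0; -.6 -.69 0 0 0 0; -.8 -.92 0 0 0 0; -.8 -.92 0 0 0 0",
)

```text
t: 1.3
tcp_pos: [0.3498, 0.0933, 0.4046]
tcp_rot: [0.602, 3.083, -0.001]
force: [-0.4, -0.2, 0.1]
opening: 0.0858
grasp_force: 0.0
```

>>> servo_tool(
  steps="-.3 -.3 0 0 0 0; -.6 -.69 0 0 0 0; -.8 -.92 0 0 0 0; -.8 -.92 0 0 0 0",
)

```text
t: 1.7
tcp_pos: [0.3983, -0.0442, 0.4039]
tcp_rot: [-0.599, -3.083, 0.001]
force: [-0.4, 0.4, -0.5]
opening: 0.0854
grasp_force: 0.0
```

>>> servo_tool(
  steps="-.3 -.3 0 0 0 0; -.6 -.69 0.1 0 0 0; -.8 -.92 0.2 0 0 0; -.8 -.92 0.2 0 0 0",
)

```text
t: 2.1
tcp_pos: [0.4469, -0.1816, 0.3774]
tcp_rot: [-0.595, -3.081, -0.001]
force: [-1.2, 0.7, -1.3]
opening: 0.0855
grasp_force: 0.0
```

```bash
python3 go.py .493 -.3195 .25 154.8
```

```text
t 2.1 pos [ 0.4469 -0.1816  0.3774] F [-1.2  0.7 -1.3] open 0.0855 | shift [-0.788 -0.923  1.059] turn [-0.001 -0.005  0.074]
```

>>> servo_tool(
  steps="-.25 -.3 .2 0 0 0; -.5 -.6 .5 0 0 .04; -.7 -.82 .8 0 0 .07; -.79 -.92 1 0 0 .07; -.79 -.92 1 0 0 .07; -.79 -.92 1 0 0 .07",
)

```text
t: 2.7
tcp_pos: [0.4932, -0.3154, 0.2601]
tcp_rot: [-0.674, -3.066, -0.002]
force: [-0.5, -0.0, 0.7]
opening: 0.0855
grasp_force: 0.0
```

```bash
python3 go.py .4932 -.3198 .192 154.8
```

```text
t 2.7 pos [ 0.4932 -0.3154  0.2601] F [-0.5 -0.   0.7] open 0.0855 | shift [-0.016 -0.034  0.567] turn [ 0.001 -0.003  0.009]
```

>>> servo_tool(
  steps="-.015 -.03 .2 0 0 .01; -.015 -.03 .4 0 0 .01; -.015 -.03 .5 0 0 .01; -.015 -.03 .565 0 0 .01; -.015 -.03 .565 0 0 .01; -.015 -.03 .565 0 0 .01",
)

```text
t: 3.3
tcp_pos: [0.493, -0.3208, 0.1942]
tcp_rot: [0.687, 3.064, -0.001]
force: [-0.5, 0.2, 0.7]
opening: 0.0854
grasp_force: 0.0
```

```bash
python3 go.py .4932 -.3198 .192 154.8; python3 -c "
from h import *
p,d,P=grab('side','s1.png'); cv2.imwrite('pics/s1c.png',cv2.resize(p[180:300,190:340],None,fx=4,fy=4)[...,::-1])"
```

```text
t 3.3 pos [ 0.493  -0.3208  0.1942] F [-0.5  0.2  0.7] open 0.0854 | shift [0.002 0.008 0.019] turn [-0.     0.002 -0.002]
```

View pics/s1c.png

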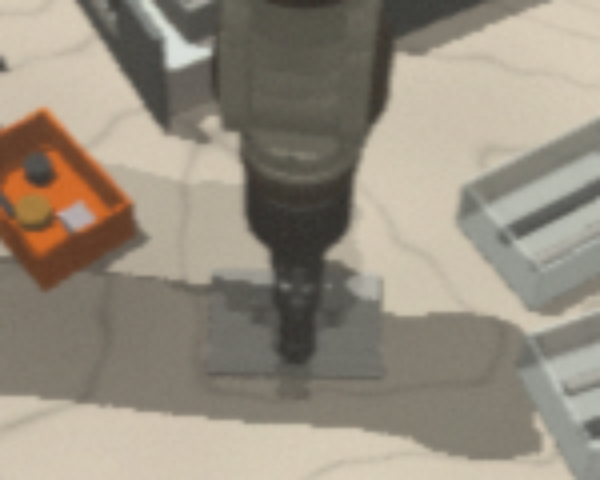

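The gripper straddles the lid, centred on it with the fingers at crop (295,340), and no contact force shows. I'll close now.

>>> servo_tool(
  steps="0 0 .015 0 0 0; 0 0 .015 0 0 0; 0 0 .015 0 0 0; 0 0 .015 0 0 0; 0 0 .015 0 0 0; 0 0 .015 0 0 0; 0 0 .015 0 0 0; 0 0 .015 0 0 0",
  hand=1,
  newtons=50,
)

```text
t: 4.15
tcp_pos: [0.4927, -0.3211, 0.1913]
tcp_rot: [0.688, 3.065, -0.0]
force: [-0.7, 0.3, 3.2]
opening: 0.0129
grasp_force: 49.4
```

>>> servo_tool(
  steps="0 0 -.05 0 0 0; 0 0 -.2 0 0 0; 0 0 -.5 0 0 0; 0 0 -.8 0 0 0; 0 0 -1 0 0 0; 0 0 -1 0 0 0; 0 0 -1 0 0 0",
)

```text
t: 4.85
tcp_pos: [0.4926, -0.321, 0.3105]
tcp_rot: [-0.688, -3.065, -0.0]
force: [-0.2, -0.5, -3.5]
opening: 0.013
grasp_force: 48.9
```

```bash
python3 go.py .5835 .033 .33 189.2
```

```text
t 4.85 pos [ 0.4926 -0.321   0.3105] F [-0.2 -0.5 -3.5] open 0.013 | shift [ 0.576  2.991 -0.162] turn [ 0.    -0.    -0.767]
```

>>> servo_tool(
  steps=".03 .1 -.05 0 0 0; .08 .4 -.15 0 0 0; .15 .7 -.2 0 0 0; .19 .95 -.2 0 0 0; .19 1 -.2 0 0 0; .19 1 -.2 0 0 0",
)

```text
t: 5.45
tcp_pos: [0.5234, -0.2014, 0.3341]
tcp_rot: [-0.684, -3.064, -0.0]
force: [-0.1, -0.3, -2.6]
opening: 0.013
grasp_force: 49.2
```

>>> servo_tool(
  steps=".03 .15 0 0 0 0; .08 .45 0 0 0 0; .15 .75 0 0 0 0; .19 .95 0 0 0 0; .19 1 0 0 0 0; .19 1 0 0 0 0",
)

```text
t: 6.05
tcp_pos: [0.554, -0.0846, 0.3344]
tcp_rot: [-0.687, -3.064, 0.001]
force: [0.2, 0.4, -1.8]
opening: 0.0128
grasp_force: 49.3
```

>>> servo_tool(
  steps=".03 .15 0 0 0 -.1; .08 .45 0 0 0 -.25; .15 .75 0 0 0 -.4; .19 .95 0 0 0 -.55; .19 .99 0 0 0 -.7; .19 .99 0 0 0 -.77; .19 .99 0 0 0 -.77; .19 .99 0 0 0 -.77",
)

```text
t: 6.85
tcp_pos: [0.5841, 0.0314, 0.3348]
tcp_rot: [0.251, -3.131, 0.0]
force: [0.2, -0.2, -2.2]
opening: 0.0132
grasp_force: 49.4
```

```bash
python3 go.py .5835 .033 .26 189.2
python3 - <<'E'
from h import *
for n in ("top","side"):
    p,d,P=grab(n,n+"2.png")
    X,Y,Z=P[...,0],P[...,1],P[...,2]
    m=(X>.47)&(X<.68)&(Y>-.08)&(Y<.14)
    for lo,hi,w in((.13,.16,"plate"),(.056,.07,"rim"),(.105,.125,"panel")):
        Q=P[m&(Z>lo)&(Z<hi)] if w!="panel" else P[(X>.43)&(X<.49)&(Y>-.12)&(Y<.17)&(Z>lo)&(Z<hi)]
        if len(Q)>20:
            r=cv2.minAreaRect((Q[:,:2]*1000).astype(np.float32)); print(n,w,len(Q),np.round(r[0],1),np.round(r[1],1),round(r[2],1),np.round(np.median(Q[:,2]),4))
a=np.load("pics/side2.npz")["p"][100:240,170:330]
b=np.load("pics/top2.npz")["p"][110:230,150:290]
cv2.imwrite("pics/c2.png",np.hstack([cv2.resize(a,(400,350)),cv2.resize(b,(400,350))])[...,::-1])
E
```

```text
t 6.85 pos [0.5841 0.0314 0.3348] F [ 0.2 -0.2 -2.2] open 0.0132 | shift [0.003 0.015 0.624] turn [-0.    -0.001 -0.001]
top plate 259 [588.1  -3. ] [134.1  28. ] 9.1 0.1534
top rim 130 [578.5 -33.5] [197.3  80.7] 5.0 0.0609
top panel 111 [470.  -50.6] [11.6 87.4] 4.9 0.117
side plate 524 [583.3  30.8] [135.1  96.7] 9.1 0.1537
side rim 312 [575.5  32.8] [195.5 216.1] 4.0 0.0605
side panel 206 [463.9  22.3] [ 12.9 234.7] 5.2 0.1167
```

View pics/c2.png

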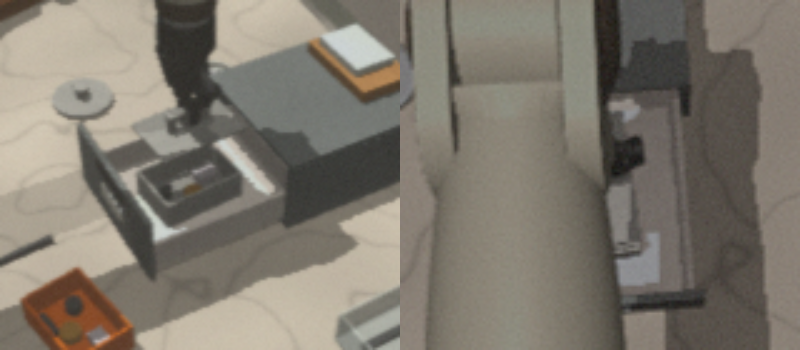

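>>> servo_tool(
  steps="0 .015 .1 0 0 0; 0 .015 .2 0 0 0; 0 .015 .35 0 0 0; 0 .015 .45 0 0 0; 0 .015 .52 0 0 0; 0 .015 .52 0 0 0; 0 .015 .52 0 0 0",
)

```text
t: 7.65
tcp_pos: [0.5839, 0.0344, 0.2729]
tcp_rot: [-0.256, 3.131, -0.0]
force: [0.6, -0.9, -2.7]
opening: 0.0132
grasp_force: 49.4
```

```bash
python3 go.py .584 .0333 .249 189.2
python3 - <<'E'
from h import *
for f in ("side0","side2",None):
    if f: z=np.load(f"pics/{f}.npz"); p,d=z["p"],z["d"]; P=pts("side",d)
    else: p,d,P=grab("side","side3.png")
    X,Y,Z=P[...,0],P[...,1],P[...,2]
    a=np.radians(9.2); u=(X-.5835)*np.cos(a)+(Y-.033)*np.sin(a); v=-(X-.5835)*np.sin(a)+(Y-.033)*np.cos(a)
    for lo,hi,w in((.059,.067,"rim"),(.078,.095,"plate")):
        m=(abs(u)<.085)&(abs(v)<.06)&(Z>lo)&(Z<hi)
        # outer front faces: right side (v min)
        if m.sum()>20: print(f,w,m.sum(),"u",np.percentile(u[m],[1,99]).round(4),"v",np.percentile(v[m],[1,99]).round(4),np.median(Z[m]).round(4))
E
```

```text
t 7.65 pos [0.5839 0.0344 0.2729] F [ 0.6 -0.9 -2.7] open 0.0132 | shift [ 0.001 -0.009  0.199] turn [-0.     0.     0.003]
side0 rim 136 u [-0.0655  0.0662] v [-0.0465  0.0486] 0.0617
side2 rim 110 u [-0.066   0.0646] v [-0.0458  0.0457] 0.0619
None rim 78 u [-0.066  0.065] v [-0.0457  0.0431] 0.0616
None plate 477 u [-0.0667  0.0636] v [-0.0467  0.0458] 0.0916
```

>>> servo_tool(
  steps="-.005 -.005 .03 0 0 0; -.005 -.005 .06 0 0 0; -.005 -.005 .09 0 0 0; -.005 -.005 .12 0 0 0; -.005 -.005 .14 0 0 0; -.005 -.005 .16 0 0 0; -.005 -.005 .175 0 0 0; -.005 -.005 .185 0 0 0; -.005 -.005 .195 0 0 0; -.005 -.005 .195 0 0 0",
)

```text
t: 8.7
tcp_pos: [0.5845, 0.0339, 0.2492]
tcp_rot: [0.256, -3.131, -0.0]
force: [-0.2, -0.6, -2.3]
opening: 0.0131
grasp_force: 49.4
```

>>> servo_tool(
  steps="0 0 .004 0 0 0; 0 0 .008 0 0 0; 0 0 .011 0 0 0; 0 0 .011 0 0 0",
)

```text
t: 9.1
tcp_pos: [0.5845, 0.0339, 0.2483]
tcp_rot: [-0.256, 3.131, -0.0]
force: [-1.3, 0.3, 0.3]
opening: 0.013
grasp_force: 49.8
```

>>> servo_tool(
  steps="0 0 .002 0 0 0; 0 0 .002 0 0 0; 0 0 .002 0 0 0; 0 0 .002 0 0 0; 0 0 .002 0 0 0; 0 0 .002 0 0 0; 0 0 .002 0 0 0",
  hand=-1,
  newtons=20,
)

```text
t: 9.8
tcp_pos: [0.5845, 0.0339, 0.2477]
tcp_rot: [0.256, -3.131, 0.0]
force: [-1.0, -0.2, -0.2]
opening: 0.0854
grasp_force: 0.0
```

>>> servo_tool(
  steps="0 0 -.05 0 0 0; 0 0 -.2 0 0 0; 0 0 -.5 0 0 0; 0 0 -.8 0 0 0; 0 0 -1 0 0 0; 0 0 -1 0 0 0",
)

```text
t: 10.4
tcp_pos: [0.5848, 0.0339, 0.3723]
tcp_rot: [-0.255, 3.125, -0.0]
force: [0.1, -0.3, -0.8]
opening: 0.0851
grasp_force: 0.0
```

```bash
python3 go.py .35 .013 .36 184.9
python3 - <<'E'
from h import *
p,d,P=grab("side","side4.png")
X,Y,Z=P[...,0],P[...,1],P[...,2]
a=np.radians(9.2); u=(X-.5835)*np.cos(a)+(Y-.033)*np.sin(a); v=-(X-.5835)*np.sin(a)+(Y-.033)*np.cos(a)
m=(abs(u)<.085)&(abs(v)<.06)&(Z>.058)&(Z<.078)
r=cv2.minAreaRect((P[m][:,:2]*1000).astype(np.float32)); print(r)
print("u",np.percentile(u[m],[1,99]).round(4),"v",np.percentile(v[m],[1,99]).round(4))
for s in (-1,1):
  for t in (-1,1):
    q=(u*s>.03)&(v*t>.02)&m&(abs(u)<.06)&(abs(v)<.042)&(Z>.06); print(s,t,q.sum(),Z[q].mean().round(4))
cv2.imwrite("pics/c4.png",cv2.resize(p[110:230,180:330],(750,600))[...,::-1])
E
```

```text
t 10.4 pos [0.5848 0.0339 0.3723] F [ 0.1 -0.3 -0.8] open 0.0851 | shift [1.959 0.146 0.09 ] turn [-0.001  0.008  0.099]
((582.8939819335938, 32.198272705078125), (133.83274841308594, 97.76123046875), 10.466358184814453)
u [-0.066  0.064] v [-0.0473  0.0459]
-1 -1 39 0.0673
-1 1 35 0.0671
1 -1 33 0.0677
1 1 13 0.068
```

View pics/c4.png

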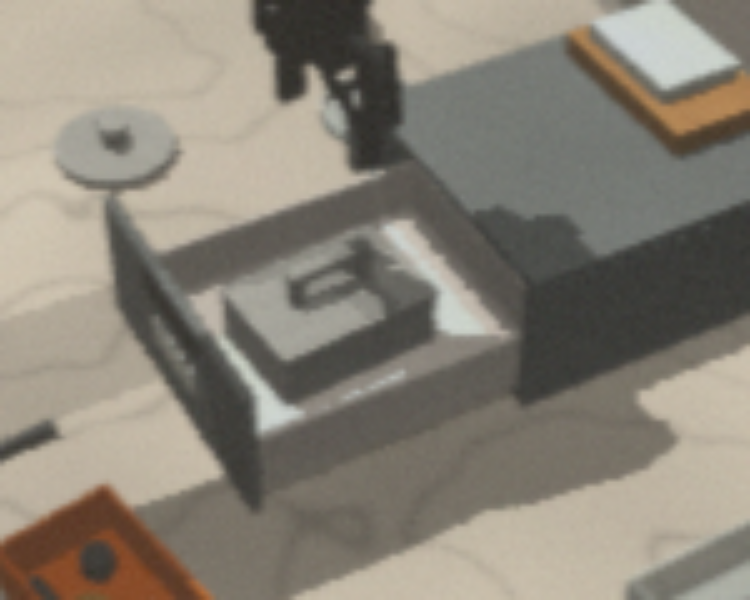

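The lid is seated: plate top is level at 67–68 mm against the expected 68, and it's centred. In the crop it sits squarely on the tin at (330,300). Next I'll move in front of the panel with the fingers shut.

>>> servo_tool(
  steps=".2 .01 0 0 0 .03; .5 .03 0 0 0 .06; .8 .06 0 0 0 .1; .95 .06 0 0 0 .1; .95 .06 0 0 0 .1; .95 .06 0 0 0 .1",
  hand=1,
)

```text
t: 11.05
tcp_pos: [0.4709, 0.0224, 0.3672]
tcp_rot: [0.133, -3.139, -0.0]
force: [0.6, 0.1, -0.2]
opening: 0.0006
grasp_force: 0.0
```

```bash
python3 go.py .40 .0175 .25 184.9
```

```text
t 11.05 pos [0.4709 0.0224 0.3672] F [ 0.6  0.1 -0.2] open 0.0006 | shift [0.592 0.009 0.977] turn [ 0.    -0.    -0.001]
```

>>> servo_tool(
  steps=".2 0 0 0 0 0; .45 0 0 0 0 0; .59 .01 .1 0 0 0; .59 .01 .4 0 0 0; .59 .01 .75 0 0 0; .59 .01 .98 0 0 0; .59 .01 .98 0 0 0; .59 .01 .98 0 0 0",
)

```text
t: 11.85
tcp_pos: [0.4007, 0.0177, 0.2505]
tcp_rot: [0.133, -3.138, -0.0]
force: [-0.0, 0.3, 0.1]
opening: 0.0001
grasp_force: 0.0
```

>>> servo_tool(
  steps="-.05 0 0 0 0 0; -.12 0 0 0 0 0; -.18 0 0 0 0 0; -.24 0 0 0 0 0; -.3 0 0 0 0 0; -.36 0 0 0 0 0; -.42 0 0 0 0 0; -.48 0 0 0 0 0; -.54 0 0 0 0 0; -.6 0 0 0 0 0",
)

```text
t: 12.85
tcp_pos: [0.4724, 0.0238, 0.25]
tcp_rot: [0.133, -3.138, 0.0]
force: [-3.2, 0.0, 0.5]
opening: 0.0002
grasp_force: 0.0
```

>>> servo_tool(
  steps="-.07 0 0 0 0 0; -.15 0 0 0 0 0; -.23 0 0 0 0 0; -.31 0 0 0 0 0; -.39 0 0 0 0 0; -.47 0 0 0 0 0; -.55 0 0 0 0 0; -.63 0 0 0 0 0; -.71 0 0 0 0 0; -.78 0 0 0 0 0",
)

```text
t: 13.85
tcp_pos: [0.5661, 0.0317, 0.2501]
tcp_rot: [-0.133, 3.139, -0.0]
force: [-2.6, 0.4, -0.3]
opening: 0.0002
grasp_force: 0.0
```

```bash
python3 go.py .66 .04 .25 184.9
python3 - <<'E'
from h import *
p,d,P=grab("side","side5.png")
X,Y,Z=P[...,0],P[...,1],P[...,2]
for n,m in(("panel",(X>.44)&(X<.66)&(abs(Y-.035)<.12)&(Z>.111)&(Z<.1205)),):
    m=m&(d>0); n_,l,s,c=cv2.connectedComponentsWithStats(m.astype(np.uint8))
    for i in range(1,n_):
        if s[i,4]>15: Q=P[l==i]; print(s[i],Q.mean(0).round(3),cv2.minAreaRect((Q[:,:2]*1000).astype(np.float32)))
cv2.imwrite("pics/c5.png",cv2.resize(p[90:230,180:355],(750,600))[...,::-1])
E
```

```text
t 13.85 pos [0.5661 0.0317 0.2501] F [-2.6  0.4 -0.3] open 0.0002 | shift [-0.786  0.003  0.001] turn [-0.     0.    -0.001]
[247 161  16  18  65] [ 0.588 -0.039  0.117] ((588.2940673828125, -35.65931701660156), (12.886839866638184, 92.960693359375), 5.246255397796631)
```

View pics/c5.png

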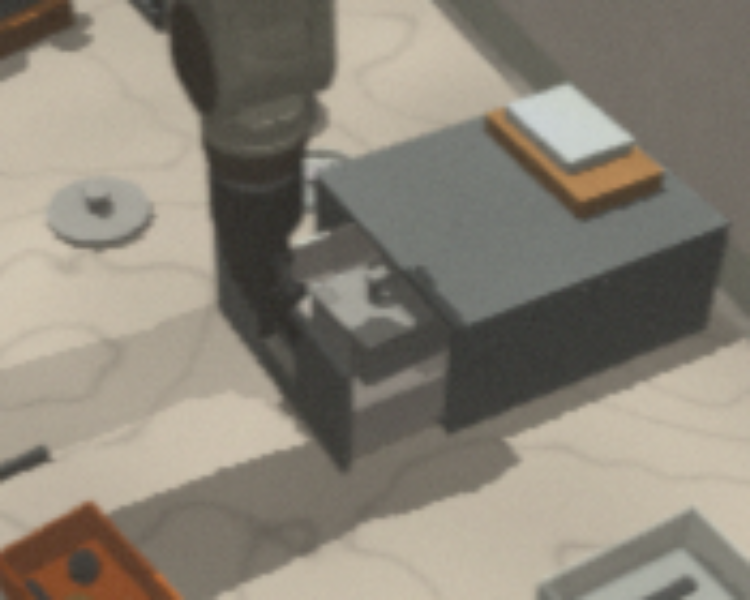

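The lid is still seated and the drawer is about 94 mm open, with the gripper on the panel at crop (270,320). I'll keep pushing, more slowly near the stop.

>>> servo_tool(
  steps="-.08 0 0 0 0 0; -.16 0 0 0 0 0; -.24 0 0 0 0 0; -.32 0 0 0 0 0; -.4 0 0 0 0 0; -.48 0 0 0 0 0; -.55 0 0 0 0 0; -.61 0 0 0 0 0; -.66 0 0 0 0 0; -.7 0 0 0 0 0",
)

```text
t: 14.9
tcp_pos: [0.6494, 0.0388, 0.25]
tcp_rot: [0.133, -3.139, 0.0]
force: [-2.0, -0.2, 0.3]
opening: 0.0002
grasp_force: 0.0
```

>>> servo_tool(
  steps="-.015 0 0 0 0 0; -.03 0 0 0 0 0; -.045 0 0 0 0 0; -.06 0 0 0 0 0; -.07 0 0 0 0 0; -.08 0 0 0 0 0; -.08 0 0 0 0 0",
)

```text
t: 15.6
tcp_pos: [0.6586, 0.0396, 0.2502]
tcp_rot: [-0.133, 3.138, 0.0]
force: [-1.1, -0.4, -0.4]
opening: 0.0002
grasp_force: 0.0
```

>>> servo_tool(
  steps="-.01 0 0 0 0 0; -.015 0 0 0 0 0; -.02 0 0 0 0 0; -.02 0 0 0 0 0",
)

```text
t: 16.0
tcp_pos: [0.6603, 0.0397, 0.25]
tcp_rot: [0.133, -3.137, 0.0]
force: [-9.1, 0.2, 1.8]
opening: 0.0
grasp_force: 0.0
```

>>> servo_tool(
  steps="-.005 0 0 0 0 0; -.01 0 0 0 0 0; -.01 0 0 0 0 0",
)

```text
t: 16.3
tcp_pos: [0.6609, 0.0398, 0.2499]
tcp_rot: [0.133, -3.135, 0.0]
force: [-12.1, -1.0, 3.6]
opening: -0.0002
grasp_force: 0.0
```

>>> servo_tool(
  steps=".05 0 0 0 0 0; .15 0 0 0 0 0; .3 0 0 0 0 0; .5 0 0 0 0 0; .7 0 0 0 0 0; .9 0 0 0 0 0; .9 0 0 0 0 0; .9 0 -.4 0 0 0; .9 0 -.4 0 0 0",
)

```text
t: 17.2
tcp_pos: [0.5558, 0.0308, 0.3041]
tcp_rot: [-0.132, 3.13, 0.0]
force: [0.7, 0.3, 1.1]
opening: 0.0002
grasp_force: 0.0
```

Run:
```python
from h import *
p,d,P=grab("side","side6.png")
X,Y,Z=P[...,0],P[...,1],P[...,2]
a=np.radians(5); s=(X-.681)*np.cos(a)+(Y-.042)*np.sin(a); v=-(X-.681)*np.sin(a)+(Y-.042)*np.cos(a)
m=(s>-.1)&(s<.3)&(abs(v)<.13)&(Z>.111)&(Z<.13)
print("front edge s",np.percentile(s[m],[.5,1,3]).round(4), ctrl.sense()["t"])
cv2.imwrite("pics/c6.png",cv2.resize(p[90:230,180:355],(750,600))[...,::-1])
```

```text
front edge s [-0.01   -0.0093 -0.0071] 17.25
```

View pics/c6.png

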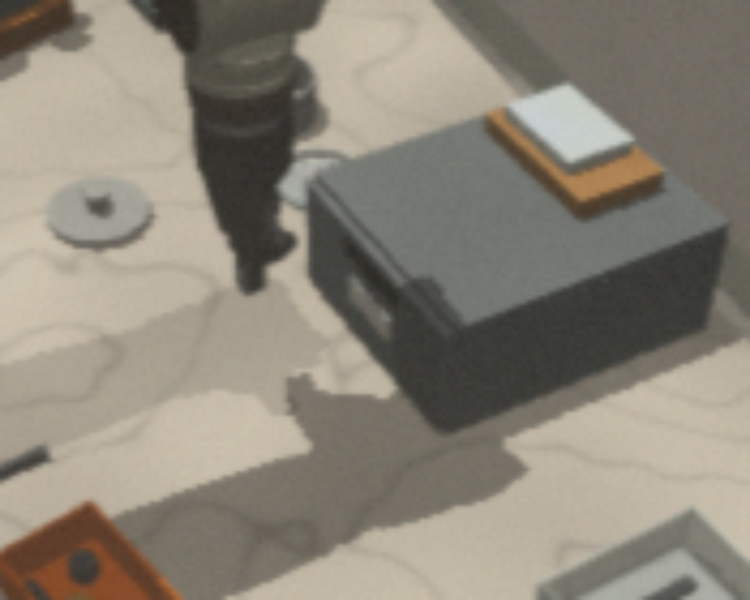

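The drawer is fully shut: the panel's outer face is at unit x = -10 mm, the arm is clear, and the round lid and dish look undisturbed.

```bash
python3 -c "
from workcell import ctrl
print(ctrl.sign_off())"
```

```text
the job is handed in; nothing more can be done
None
```

The rectangular lid was seated level in the steel tin and released, the drawer was pushed gently fully shut with the tin inside, and the job was handed in at about 17 s; the sign-off returned no verdict.

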